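# Tip the pot bay of a sorting tray into the order tub

## Task

Pick up the divided sorting tray by its middle handle, rest the pouring corner of the bay with the three little round screw-lid pots lightly on the rim of the order tub and tip the tray about that corner, keeping it resting there until all three pots have slid into the tub; whatever is in the other bays stays in its bay. Then set the tray back down level in the middle of its mat and let go. Do not press hard on the tub, shove it or tip it, do not dump the pots from a height, and leave the other things on the bench where they are.

Things in the scene. Friction and masses are not known exactly. Their poses are not given: they have to be found in the camera images.
- tray: White sorting tray, 184 x 184 mm, about 0.3 kg, on the mat. Origin: centre of its flat underside; z up. Floor 4 mm thick. Dividers along x and y (3 mm thick, top 26 mm above the underside) make four 88 mm square bays: pots in +x +y, flat round tins in +x -y, square compacts in -x +y, sticks in -x -y. Smooth plastic: the contents begin to slide at a tilt of 19 to 30 degrees, differently each time.
- spout (a point): The sharp outer corner of the tray's floor, on the underside, at the pots' bay: (+92, +92, 0) mm in the tray's frame. The tray's rim (3 mm thick, top 28 mm above the underside) stops 34 mm short of each of the four corners along both sides, so every bay has one open pouring gap, 48 mm across, at its outer corner.
- handle (a point): Middle of the tray's bail handle, 61 mm above the underside, over the tray's centre. The bar is 80 mm long along the tray's x, 14 mm thick in y, from 46 to 76 mm above the underside, on two 12 mm square legs centred 34 mm either side of the middle. The laden tray droops a few mm in the grip when tipped.
- tub: Yellow open plastic order tub, loose on the bench, 0.45 kg: 220 mm in its x, 160 mm in its y, 60 mm high, walls 4 mm, straight and with a plain flat rim. Origin: centre of its underside; z up.
- mat: Thin black rubber mat fixed on the bench, 250 x 250 x 3 mm, the tray's place. Origin: centre of its underside; z up.
- pot1: Small round screw-lid pot with black lid, 26 mm diameter, 18 mm high, 18 g, one of the three in the +x +y bay. It can hang behind the end of the rim until the tray is rocked or tipped further. Origin: centre of its underside; z along its axis, up.
- pot2: Small round screw-lid pot with black lid, 26 mm diameter, 18 mm high, 18 g, one of the three in the +x +y bay. It can hang behind the end of the rim until the tray is rocked or tipped further. Origin: centre of its underside; z along its axis, up.
- pot3: Small round screw-lid pot with black lid, 26 mm diameter, 18 mm high, 18 g, one of the three in the +x +y bay. It can hang behind the end of the rim until the tray is rocked or tipped further. Origin: centre of its underside; z along its axis, up.
- tin1: Flat round tin, 34 mm diameter, 8 mm high, one of two in the +x -y bay. Origin: centre of its underside.
- tin2: Flat round tin, 34 mm diameter, 8 mm high, one of two in the +x -y bay. Origin: centre of its underside.
- compact1: Flat square compact, 28 x 28 x 10 mm, one of two in the -x +y bay. Origin: centre of its underside.
- compact2: Flat square compact, 28 x 28 x 10 mm, one of two in the -x +y bay. Origin: centre of its underside.
- stick1: Square-section lipstick stick, 52 mm long in its x, 15 x 15 mm, one of two in the -x -y bay. Origin: centre of its underside.
- stick2: Square-section lipstick stick, 52 mm long in its x, 15 x 15 mm, one of two in the -x -y bay. Origin: centre of its underside.
- jar: Bystander: white jar with a black cap, 72 mm diameter, 85 mm high, standing on the bench. Origin: centre of its underside.
- tape: Bystander: roll of clear packing tape lying flat, 104 mm outside diameter, 48 mm high. Origin: centre of its underside.
- brush: Bystander: wooden-handled brush, 180 mm long, lying on the bench. Origin: centre of its underside.
Mind the look-alikes: they are no part of the job. What is shaped like the compact2 but yellow is not meant.

How it is judged:
By the outcome, as a careful person would: the job done as asked, in the order asked, and still so for the second after the job is handed in, with the robot touching nothing.
It also fails if it takes over 70 s, if anything falls off the work surface, if the arm or the gripper's body presses on something with over 40 N, if the wrist force passes 120 N, or if a joint passes its speed limit or range.

## Robot

A 6-joint arm with a two-finger parallel gripper is mounted at the origin on the work surface. World frame = base frame: x ahead of the robot, y to its left, z up, the work surface at z = 0. Lengths are in mm, angles in degrees, forces in N, time in s.
With the tool pointing down it reaches from about 325 to 850 mm from the base axis. Payload 4.4 kg.
Tool frame: the origin (TCP) lies midway between the tips of the shut fingers; the grasp point (between the pads) lies hold_point_z behind it (hold_point_z is the distance from the TCP to the grasp point, in mm); z points along the fingers, y is the line along which they close (so a half turn about z gives the same grasp; the last joint's range is limited). The gripper opens to 94 mm and grips with 3 to 60 N. Pads are 16 mm wide; open, the fingers measure 119 mm over their backs; the gripper's body (75 mm by 177 mm) begins 78 mm behind the grasp point.
Start: joints at [57.496, 11.837, 88.321, -0, 79.842, -8.623], TCP at [232.79, 525.772, 205.447] pointing down, gripper open.
Joint ranges: [-156.59, 156.59], [-49.26, 127.26], [12.9, 141.05], [-63.56, 243.56], [4.71, 150.69], [-161.64, 161.64]. Speed limits (degrees/s): [159.86, 159.86, 180, 180, 180, 180].

## Interface

Orientations are given as a 3x3 rotation matrix whose columns are the frame's x, y, z axes.
In Python, from bench import * gives the robot as it stands. The module is installed in compiled form; this text tells all that it offers.
- The arm moves only by the tool step_arm, never from a script. Its arguments are lists of equal length, an entry for each row: "linear": the shift along the tool's x, y, z in m, a list of three; "rot": the turn, a rotation vector about the tool's x, y, z in degrees, a list of three; "jaw": the closure in counts, from 0 (fully open) to 255 (shut). A call has 1 to 8 rows; each row shifts and turns the commanded pose from where the row before left it, along the tool's axes as they then stand; what a row does not reach is not made up. A row lasts 1/12 s, in which the tool goes at most 41.7 mm and 7.16 degrees, less where a joint would pass 70% of its speed; a pose out of reach is approached as far as the arm can. A call is refused whole if a number of a shift passes 0.0417 or a number of a turn 7.16, either way. A call with a gripper value outside its range is refused whole. The fingers move at their own pace and stop on an object; "squeeze" is the grip in N (left out, the last holds). Time passes only in rows, so rows that do not move let the fingers close. It gives the time, the measured TCP pose, the force, the opening and the grip force at its end, in the units of the state.
- read_state(): the state, without advancing time (a new reading comes with each control period).
- capture(name): name is "scene" or "top" or "wrist"; returns a dict with "pixels" (400x640x3 uint8, red, green, blue), "z_map" (400x640 float32, mm along the optical axis (not along the pixel's ray), 0 where there is no reading), "vertical_fov" (degrees; the focal length in pixels is half the picture's height over the tangent of half this angle, whatever the lens; pixels are square), "cx", "cy" (the principal point, pixels), "R" (3x3) and "t" (3): a world point X has camera coordinates R X + t; the wrist camera has in their place "T_tool_cam" (4x4, takes a point from camera to tool coordinates, whose origin is the TCP and whose axes are the flange's). Camera axes: x right, y down, z forward; pixel columns grow to the right and rows downward; lengths in mm; the calibration is good to about 2 mm. A picture is of the moment at which its call begins: read the wrist's pose just before it.
- finish_job(): hands the job in; it is judged then, once.
The state is a dict: "time_s": time; "joint_positions": joint angles; "qvel": joint speeds; "joint_efforts": joint torques, N m; "tcp_pos": TCP position; "tcp_rot": TCP orientation; "force": force on the tool from outside, world axes, zero at the start; "ft_torque": the same for the moment, N m; "gripper_width": finger opening in mm; "finger_force": force on a finger pad.
Only numpy, scipy, OpenCV 4.12 (cv2) and the standard library are available. Lean on these libraries where they do the work, as an engineer would, in place of code of your own. Each camera call takes 0.05 s, during which the arm holds its last target. There are 200 camera calls.

## Working session

There is one attempt and no reset: what is moved stays moved. The work goes in short steps, Python scripts to look and compute and a tool call to move; the robot and the scene stay as the last step left them, time stands still between calls to the robot, and variables do not carry over. Pictures are saved under pics/ and viewed, at most 10 in all, crops included, and the job is handed in when it is done.

Besides the shell and the picture viewer there is one more tool, called after "Emit:" as name(argument=value, ...) on one line, values as JSON. step_arm: Moves the arm, as the interface text tells. Its arguments: {"type":"object","properties":{"linear":{"type":"array"},"rot":{"type":"array"},"jaw":{"type":"array"},"squeeze":{"type":"number"}},"required":["linear","rot","jaw"]}

```bash
mkdir -p pics
cat > h.py <<'E'
from bench import *
import numpy as np, cv2
def foc(c): return 200/np.tan(np.radians(c["vertical_fov"])/2)
def pose(c,s=None):
    if "R" in c: R=np.array(c["R"]);t=np.array(c["t"]).ravel();return R.T,-R.T@t
    T=np.array(c["T_tool_cam"]);Rt=np.array(s["tcp_rot"]).reshape(3,3);p=np.array(s["tcp_pos"])
    return Rt@T[:3,:3],Rt@T[:3,3]+p
def ray(c,uv,h,s=None):
    A,o=pose(c,s);f=foc(c);uv=np.atleast_2d(uv).astype(float)
    d=np.c_[(uv[:,0]-c["cx"])/f,(uv[:,1]-c["cy"])/f,np.ones(len(uv))]@A.T
    return o+d*((h-o[2])/d[:,2])[:,None]
def cloud(c,s=None):
    A,o=pose(c,s);f=foc(c);z=c["z_map"].astype(float);v,u=np.mgrid[:400,:640]
    P=np.stack([(u-c["cx"])/f*z,(v-c["cy"])/f*z,z],-1)@A.T+o
    P[z==0]=np.nan
    return P
def proj(c,X,s=None):
    A,o=pose(c,s);f=foc(c);p=(np.atleast_2d(X)-o)@A
    return np.c_[p[:,0]/p[:,2]*f+c["cx"],p[:,1]/p[:,2]*f+c["cy"]]
def save(n,im): cv2.imwrite("pics/"+n,cv2.cvtColor(im,cv2.COLOR_RGB2BGR))
E
python3 - <<'E'
from h import *
s=read_state();print({k:np.round(v,2).tolist() for k,v in s.items()})
for n in("scene","top"):
    c=capture(n);save(n+"0.png",c["pixels"]);A,o=pose(c);print(n,o.round(),c["vertical_fov"])
E
```

```text
{'time_s': 0.0, 'joint_positions': [57.5, 11.88, 88.4, -0.0, 79.84, -8.62], 'qvel': [-0.04, -0.01, -0.02, 0.04, -0.1, 0.03], 'joint_efforts': [-0.0, -37.09, -28.14, 0.07, 0.04, -0.0], 'tcp_pos': [232.36, 525.07, 204.3], 'tcp_rot': [[-0.91, 0.4, -0.0], [0.4, 0.91, -0.0], [0.0, -0.0, -1.0]], 'force': [0.27, -0.36, -0.02], 'ft_torque': [0.0, 0.02, -0.02], 'finger_force': 0.0, 'gripper_width': 93.96}
scene [1241. -117.  828.] 51.41679460423985
top [ 360.  -44. 1084.] 47.38760242974712
```

View pics/top0.png

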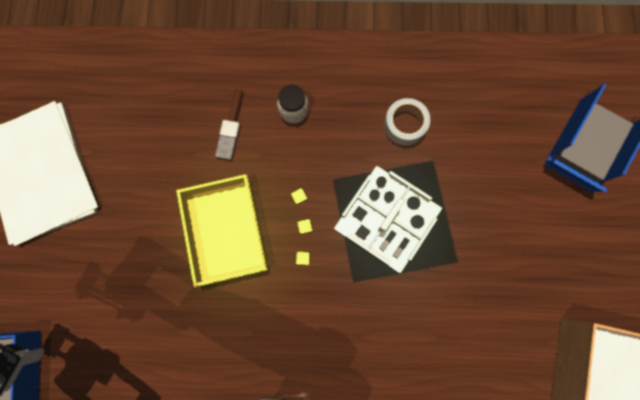

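View pics/scene0.png

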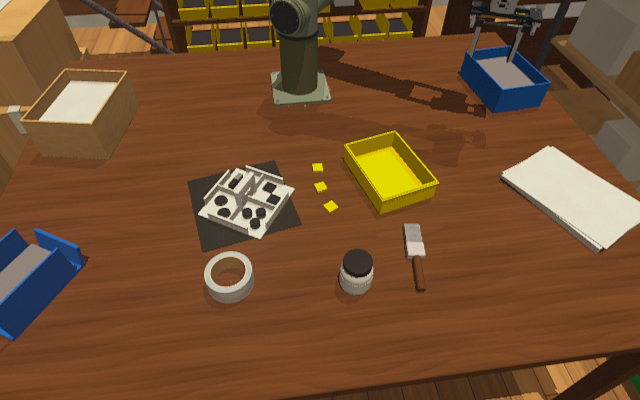

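The top view shows the tray at (390,219), with the black pots at (382,190) pointing up in the picture. The tins are at (415,210), the compacts at (360,225) and the sticks at (395,243). The tub is at (222,230), the mat at (395,221), and the yellow look-alike compacts at (299,196), (305,226) and (303,258) lie between tub and mat. I'll pour over the tub's right wall, near x≈350.

```bash
cat > m.py <<'E'
from h import *
def rect(m,P=None):
    n,l,st,_=cv2.connectedComponentsWithStats(m.astype(np.uint8));k=1+np.argmax(st[1:,4]);return l==k
if __name__=="__main__":
  for n in("top","scene"):
    c=capture(n);P=cloud(c);hsv=cv2.cvtColor(c["pixels"],cv2.COLOR_RGB2HSV);X,Y,Z=P[...,0],P[...,1],P[...,2]
    H,S,V=cv2.split(hsv)
    roi=(X>100)&(X<520)&(Y<400)&(Y>-420)
    y=rect((H>22)&(H<36)&(S>120)&(V>90)&roi&(Y>30))
    r=y&(Z>50)&(Z<75)
    print(n,"tub rim z",np.median(Z[r]),"minrect",cv2.minAreaRect(P[r][:,:2].astype(np.float32)))
    hull=cv2.convexHull(np.argwhere(y)[:,::-1].astype(np.int32))
    q=ray(c,hull[:,0],60);print(" tub outline cast z60",cv2.minAreaRect(q[:,:2].astype(np.float32)))
    w=rect((S<60)&(V>140)&roi&(Y<0)&(X<470))
    r=w&(Z>25)&(Z<37);print(" tray rim z",np.median(Z[r]),cv2.minAreaRect(P[r][:,:2].astype(np.float32)))
    fl=w&(Z>3)&(Z<12);print(" floor z",np.median(Z[fl]),cv2.minAreaRect(P[fl][:,:2].astype(np.float32)))
    b=roi&(Y<-30)&(Z>60)&(Z<95);
    if b.any(): print(" bar z",np.percentile(Z[b],[50,90]),b.sum(),cv2.minAreaRect(P[b][:,:2].astype(np.float32)),P[b].mean(0))
    mt=rect((V<70)&(S<110)&roi&(Y<-30)&(Z<15)&(Z>-8)&(X<470));print(" mat z",np.median(Z[mt]),cv2.minAreaRect(P[mt][:,:2].astype(np.float32)))
E
python3 m.py
```

```text
top tub rim z 59.311543718694566 minrect ((448.19757080078125, 185.26174926757812), (187.45208740234375, 165.42901611328125), 14.384346008300781)
 tub outline cast z60 ((447.2868957519531, 184.19265747070312), (189.42971801757812, 170.93511962890625), 14.233756065368652)
 tray rim z 32.124877880310805 ((434.48193359375, -190.71185302734375), (69.06537628173828, 184.37405395507812), 1.7441127300262451)
 floor z 7.78480957137549 ((425.4373779296875, -186.416748046875), (89.04683685302734, 198.50741577148438), 0.0301310233771801)
 bar z [79.11064601 81.91771188] 170 ((497.5709228515625, -189.54562377929688), (13.922666549682617, 57.135948181152344), 56.9854736328125) [ 495.67725605 -188.26350829   78.46411712]
 mat z 3.731907553332803 ((430.10821533203125, -286.22601318359375), (72.72958374023438, 130.04855346679688), 13.2305269241333)
scene tub rim z 58.18637378785945 minrect ((448.5311584472656, 184.18048095703125), (186.72608947753906, 163.6855926513672), 14.360949516296387)
 tub outline cast z60 ((464.92059326171875, 177.53622436523438), (220.84593200683594, 191.6358184814453), 14.607892990112305)
 tray rim z 32.06320283086461 ((441.2571105957031, -259.14599609375), (24.14407730102539, 65.56942749023438), 74.3180160522461)
 floor z 8.026031692539846 ((421.77520751953125, -238.06491088867188), (64.41221618652344, 95.50363159179688), 56.56159591674805)
 bar z [77.83263907 80.39306345] 141 ((498.7915344238281, -187.30474853515625), (14.98664379119873, 55.95763397216797), 55.95299530029297) [ 498.58369732 -185.26079767   74.83961061]
 mat z 3.509214070133396 ((431.3306884765625, -301.0615234375), (68.92279052734375, 99.90421295166016), 13.430337905883789)
```

```bash
sed -i 's/(X<520)/(X<640)/; s/(X<470)/(X<620)/g; s/(X>100)/(X>200)/' m.py; python3 m.py
python3 - <<'E'
from h import *
c=capture("top");P=cloud(c)
save("crop1.png",cv2.resize(c["pixels"][140:300,160:470],None,fx=2.5,fy=2.5,interpolation=cv2.INTER_CUBIC))
E
```

```text
top tub rim z 59.260796974861364 minrect ((466.4172668457031, 190.10491943359375), (225.15467834472656, 166.29202270507812), 14.444073677062988)
 tub outline cast z60 ((466.2278747558594, 188.90968322753906), (228.47064208984375, 170.75270080566406), 14.239838600158691)
 tray rim z 31.661163293972322 ((506.9398498535156, -195.9916534423828), (187.1365203857422, 188.07789611816406), 57.07912063598633)
 floor z 7.636734004900518 ((510.5480651855469, -198.43019104003906), (194.4722900390625, 195.786376953125), 57.08274459838867)
 bar z [78.96556317 81.42312862] 239 ((506.4827880859375, -195.4026641845703), (14.109878540039062, 79.32819366455078), 57.17399597167969) [ 505.36442191 -194.32503317   78.42740629]
 mat z 3.780562174545821 ((504.4175109863281, -286.9046325683594), (235.9778594970703, 125.61289978027344), 3.001189947128296)
scene tub rim z 58.213177688527935 minrect ((468.30767822265625, 189.96612548828125), (227.4642791748047, 166.01675415039062), 14.992790222167969)
 tub outline cast z60 ((485.724609375, 182.55125427246094), (263.5798034667969, 192.44371032714844), 14.63429069519043)
 tray rim z 31.518845645013755 ((561.2176513671875, -177.23895263671875), (102.26713562011719, 207.18646240234375), 22.890926361083984)
 floor z 7.690515243568825 ((503.86614990234375, -194.63711547851562), (188.1649169921875, 190.8448944091797), 57.01070022583008)
 bar z [77.48821152 80.49103892] 247 ((508.59246826171875, -194.58944702148438), (15.237654685974121, 81.23876953125), 57.06830596923828) [ 513.3285822  -194.63378766   74.10231202]
 mat z 3.3827705324972612 ((516.2022094726562, -281.76788330078125), (248.53616333007812, 114.86486053466797), 16.615163803100586)
```

View pics/crop1.png

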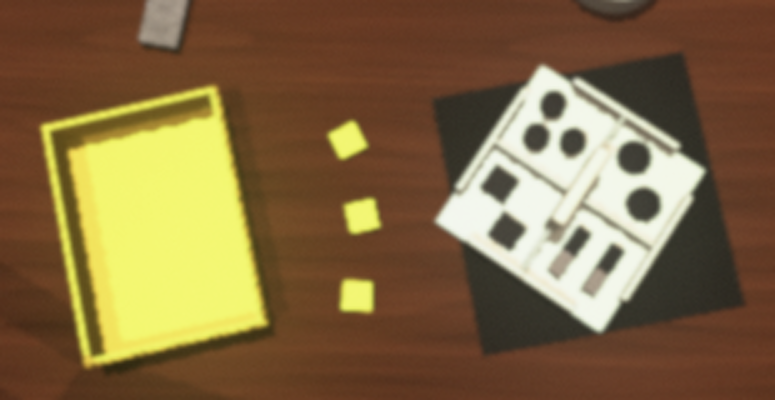

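```bash
python3 - <<'E'
import bench;print([n for n in dir(bench) if n[0]!='_'])
print(getattr(bench,'hold_point_z',None))
E
cat > go.py <<'E'
import sys
from h import *
# args: x y z yaw(tool x) -> shift in current tool axes (mm), rotvec deg
from scipy.spatial.transform import Rotation as Ro
def delta(p,R):
    s=read_state();Rt=np.array(s["tcp_rot"]).reshape(3,3)
    return Rt.T@(np.array(p)-s["tcp_pos"]),Ro.from_matrix(Rt.T@R).as_rotvec(degrees=True),s
def down(yaw):
    a=np.radians(yaw);x=np.array([np.cos(a),np.sin(a),0]);z=np.array([0,0,-1.]);return np.c_[x,np.cross(z,x),z]
if __name__=="__main__":
    a=list(map(float,sys.argv[1:5]));d,r,s=delta(a[:3],down(a[3]))
    print("pos",np.round(s["tcp_pos"],1),"t",s["time_s"],"shift",d.round(1),"rot",r.round(2),"F",np.round(s["force"],2),"w",s["gripper_width"],s["finger_force"],"J",np.round(s["joint_positions"],1))
E
python3 go.py 507 -195.5 205 -32.9
```

```text
['IKError', 'capture', 'finish_job', 'hold_point_z', 'read_state']
18.8
pos [232.7 525.6 205.2] t 0.35 shift [-5.428e+02 -5.483e+02  4.000e-01] rot [ 0.0000e+00 -4.0000e-02 -1.7098e+02] F [-0.46 -0.27 -0.35] w 93.71513319867275 0.0 J [57.5 11.8 88.3  0.  79.8 -8.6]
```

Emit:
step_arm(linear=[[0, 0, 0], [0, 0, 0], [0, 0, 0], [0, 0, 0], [0, 0, 0], [0, 0, 0], [0, 0, 0], [0, 0, 0]], rot=[[0, 0, 7], [0, 0, 7], [0, 0, 7], [0, 0, 7], [0, 0, 7], [0, 0, 7], [0, 0, 7], [0, 0, 7]], jaw=[0, 0, 0, 0, 0, 0, 0, 0])

```text
time_s: 1.02
tcp_pos: [232.7, 525.7, 205.4]
tcp_rot: [[-0.17, 0.985, -0.0], [0.985, 0.17, -0.0], [-0.0, -0.0, -1.0]]
force: [-0.5, 0.3, 0.8]
gripper_width: 93.9
finger_force: 0.0
```

Emit:
step_arm(linear=[[0, 0, 0], [0, 0, 0], [0, 0, 0], [0, 0, 0], [0, 0, 0], [0, 0, 0], [0, 0, 0], [0, 0, 0]], rot=[[0, 0, 7], [0, 0, 7], [0, 0, 7], [0, 0, 7], [0, 0, 7], [0, 0, 7], [0, 0, 7], [0, 0, 7]], jaw=[0, 0, 0, 0, 0, 0, 0, 0])

```text
time_s: 1.68
tcp_pos: [232.8, 525.7, 205.4]
tcp_rot: [[0.722, 0.692, -0.0], [0.692, -0.722, -0.0], [-0.0, 0.0, -1.0]]
force: [-0.2, 0.4, 0.1]
gripper_width: 94.3
finger_force: 0.0
```

Emit:
step_arm(linear=[[0, 0, 0], [0, 0, 0], [0, 0, 0], [0, 0, 0], [0, 0, 0], [0, 0, 0], [0, 0, 0], [0, 0, 0]], rot=[[0, 0, 7], [0, 0, 7], [0, 0, 7], [0, 0, 7], [0, 0, 7], [0, 0, 7], [0, 0, 7], [0, 0, 7]], jaw=[0, 0, 0, 0, 0, 0, 0, 0])

```text
time_s: 2.35
tcp_pos: [232.8, 525.8, 205.4]
tcp_rot: [[0.977, -0.212, -0.0], [-0.212, -0.977, -0.0], [-0.0, 0.0, -1.0]]
force: [-1.1, 0.2, 0.2]
gripper_width: 94.1
finger_force: 0.0
```

Emit:
step_arm(linear=[[0, 0, 0], [0, 0, 0], [0, 0, 0], [0, 0, 0]], rot=[[0, 0, 7], [0, 0, 7], [0, 0, 6.5], [0, 0, 0]], jaw=[0, 0, 0, 0])

```text
time_s: 2.68
tcp_pos: [292.2, 475.1, 199.7]
tcp_rot: [[0.895, -0.442, -0.066], [-0.439, -0.897, 0.057], [-0.085, -0.022, -0.996]]
force: [-0.3, 0.4, -0.1]
gripper_width: 93.6
finger_force: 0.0
```

```bash
python3 go.py 507 -195.5 205 -32.9
```

```text
pos [292.2 475.1 199.7] t 2.6833 shift [486.1 506.1 -57.9] rot [-0.99  4.92  6.7 ] F [-0.28  0.35 -0.05] w 93.58832121639401 0.0 J [ 46.4   9.6  91.8   5.1  78.9 161.6]
```

Emit:
step_arm(linear=[[0.028, 0.029, -0.003], [0.028, 0.029, -0.003], [0.028, 0.029, -0.003], [0.028, 0.029, -0.003], [0.028, 0.029, -0.003], [0.028, 0.029, -0.003], [0.028, 0.029, -0.003], [0.028, 0.029, -0.003]], rot=[[0, 0, 0], [0, 0, 0], [0, 0, 0], [0, 0, 0], [0, 0, 0], [0, 0, 0], [0, 0, 0], [0, 0, 0]], jaw=[0, 0, 0, 0, 0, 0, 0, 0])

```text
time_s: 3.35
tcp_pos: [390.5, 170.0, 199.8]
tcp_rot: [[0.898, -0.434, -0.066], [-0.431, -0.9, 0.059], [-0.085, -0.025, -0.996]]
force: [0.9, 2.0, 0.3]
gripper_width: 93.9
finger_force: 0.0
```

Emit:
step_arm(linear=[[0, 0, 0], [0, 0, 0]], rot=[[-1, 4.9, 6.7], [0, 0, 0]], jaw=[0, 0])

```text
time_s: 3.52
tcp_pos: [391.1, 168.6, 199.8]
tcp_rot: [[0.848, -0.531, -0.009], [-0.531, -0.848, 0.011], [-0.013, -0.005, -1.0]]
force: [-0.2, 0.5, 0.4]
gripper_width: 94.0
finger_force: 0.0
```

```bash
python3 go.py 507 -195.5 205 -32.9
```

```text
pos [391.1 168.6 199.8] t 3.5167 shift [291.4 247.1 -10.1] rot [-0.25  0.75  0.85] F [-0.2   0.55  0.37] w 93.9837116980458 0.0 J [ 11.1  -6.6 108.2   0.7  78.7 133. ]
```

Emit:
step_arm(linear=[[0.029, 0.025, -0.001], [0.029, 0.025, -0.001], [0.029, 0.025, -0.001], [0.029, 0.025, -0.001], [0.029, 0.025, -0.001], [0.029, 0.025, -0.001], [0.029, 0.025, 0], [0.029, 0.025, 0]], rot=[[-0.2, 0.7, 0.8], [0, 0, 0], [0, 0, 0], [0, 0, 0], [0, 0, 0], [0, 0, 0], [0, 0, 0], [0, 0, 0]], jaw=[0, 0, 0, 0, 0, 0, 0, 0])

```text
time_s: 4.18
tcp_pos: [481.0, -120.9, 204.7]
tcp_rot: [[0.849, -0.528, -0.001], [-0.528, -0.849, 0.003], [-0.003, -0.002, -1.0]]
force: [0.5, 0.4, 0.3]
gripper_width: 93.9
finger_force: 0.0
```

Emit:
step_arm(linear=[[0.029, 0.025, 0], [0.029, 0.022, 0], [0, 0, 0], [0, 0, 0]], rot=[[0, 0, 0], [0, 0, 0], [0, 0, 0], [0, 0, 0]], jaw=[0, 0, 0, 0])

```text
time_s: 4.52
tcp_pos: [504.9, -191.5, 203.8]
tcp_rot: [[0.847, -0.532, -0.002], [-0.532, -0.847, 0.004], [-0.004, -0.002, -1.0]]
force: [-0.0, 0.3, -0.3]
gripper_width: 94.5
finger_force: 0.0
```

```bash
python3 go.py 507 -195.5 205 -32.9
python3 - <<'E'
from h import *
s=read_state();c=capture("wrist");P=cloud(c,s);save("w1.png",c["pixels"])
Z=P[...,2];X,Y=P[...,0],P[...,1];near=np.hypot(X-507,Y+195)<140
b=near&(Z>73)&(Z<85);print(b.sum(),np.median(Z[b]),cv2.minAreaRect(P[b][:,:2].astype(np.float32)))
E
```

```text
pos [ 504.9 -191.5  203.8] t 4.5167 shift [ 3.9  2.2 -1.2] rot [-0.11  0.22  0.76] F [-0.03  0.34 -0.34] w 94.4846208039017 0.0 J [-30.    7.8  93.2   0.1  79.2  92.1]
991 78.59881494845115 ((508.0511169433594, -193.51812744140625), (14.014451026916504, 79.35453033447266), 57.13398742675781)
```

View pics/w1.png

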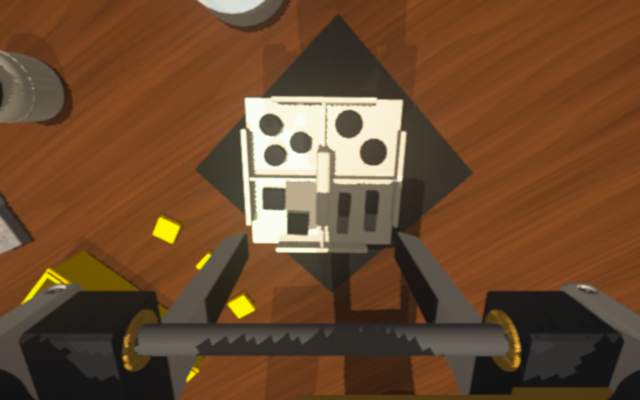

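The wrist view matches: pots are upper left at (271,125), (300,142) and (275,155), tins upper right, compacts lower left, sticks lower right. The black and dark-red compacts sit in the tray and the yellow ones on the bench are the look-alikes. The bar measures (507.5,-194.5), its top at 78.6 mm.

Emit:
step_arm(linear=[[0.0038, 0.0012, 0.02], [0, 0, 0.035], [0, 0, 0.035], [0, 0, 0.03], [0, 0, 0.02], [0, 0, 0.0185], [0, 0, 0], [0, 0, 0]], rot=[[-0.1, 0.2, 0.6], [0, 0, 0], [0, 0, 0], [0, 0, 0], [0, 0, 0], [0, 0, 0], [0, 0, 0], [0, 0, 0]], jaw=[0, 0, 0, 0, 0, 0, 0, 0])

```text
time_s: 5.23
tcp_pos: [505.8, -192.7, 45.2]
tcp_rot: [[0.842, -0.54, -0.002], [-0.54, -0.842, 0.0], [-0.002, 0.001, -1.0]]
force: [0.3, -0.8, -0.5]
gripper_width: 93.7
finger_force: 0.0
```

```bash
python3 go.py 507.5 -194.5 45.2 -32.9
```

```text
pos [ 505.8 -192.7   45.2] t 5.2333 shift [ 2.4  0.6 -0. ] rot [0.04 0.1  0.21] F [ 0.3  -0.77 -0.52] w 93.69628892378293 0.0 J [-30.   18.7 100.7  -0.   60.8  92.7]
```

Emit:
step_arm(linear=[[0.0023, 0.0005, 0], [0, 0, 0], [0, 0, 0], [0, 0, 0], [0, 0, 0], [0, 0, 0], [0, 0, 0], [0, 0, 0]], rot=[[0, 0, 0.2], [0, 0, 0], [0, 0, 0], [0, 0, 0], [0, 0, 0], [0, 0, 0], [0, 0, 0], [0, 0, 0]], jaw=[0, 120, 255, 255, 255, 255, 255, 255], squeeze=55)

```text
time_s: 5.9
tcp_pos: [508.2, -197.2, 45.9]
tcp_rot: [[0.838, -0.546, 0.001], [-0.546, -0.838, -0.002], [0.002, 0.001, -1.0]]
force: [-0.4, -0.7, -0.4]
gripper_width: 50.4
finger_force: 0.0
```

Emit:
step_arm(linear=[[0, 0, 0], [0, 0, 0], [0, 0, 0], [0, 0, 0]], rot=[[0, 0, 0], [0, 0, 0], [0, 0, 0], [0, 0, 0]], jaw=[255, 255, 255, 255])

```text
time_s: 6.23
tcp_pos: [508.2, -197.1, 45.8]
tcp_rot: [[0.838, -0.546, 0.001], [-0.546, -0.838, -0.002], [0.001, 0.001, -1.0]]
force: [0.3, -2.0, 0.4]
gripper_width: 24.4
finger_force: 0.0
```

```bash
python3 go.py 507.5 -194.5 45.2 -32.9
```

```text
pos [ 508.2 -197.1   45.8] t 6.2333 shift [-2.  -1.8  0.6] rot [ 0.07 -0.08 -0.21] F [ 0.33 -1.98  0.45] w 24.426740056066574 0.0 J [-3.030e+01  1.890e+01  1.003e+02 -1.000e-01  6.080e+01  9.290e+01]
```

Emit:
step_arm(linear=[[-0.0015, -0.0018, 0], [0, 0, 0], [0, 0, 0], [0, 0, 0], [0, 0, 0], [0, 0, 0]], rot=[[0, 0, -0.2], [0, 0, 0], [0, 0, 0], [0, 0, 0], [0, 0, 0], [0, 0, 0]], jaw=[255, 255, 255, 255, 255, 255])

```text
time_s: 6.73
tcp_pos: [507.8, -194.5, 45.8]
tcp_rot: [[0.84, -0.543, 0.0], [-0.543, -0.84, -0.001], [0.001, 0.001, -1.0]]
force: [-0.2, 1.1, 1.2]
gripper_width: 13.5
finger_force: 55.0
```

```bash
python3 go.py 507.5 -194.5 45.2 -32.9
```

```text
pos [ 507.8 -194.5   45.8] t 6.7333 shift [-0.3  0.1  0.6] rot [ 0.06 -0.06 -0.01] F [-0.24  1.12  1.19] w 13.492640315762337 55.00034987926483 J [-3.000e+01  1.880e+01  1.004e+02 -1.000e-01  6.070e+01  9.290e+01]
```

Emit:
step_arm(linear=[[0, 0, -0.006], [0, 0, -0.012], [0, 0, -0.018], [0, 0, -0.02], [0, 0, -0.02], [0, 0, -0.015], [0, 0, -0.008], [0, 0, 0]], rot=[[0, 0, 0], [0, 0, 0], [0, 0, 0], [0, 0, 0], [0, 0, 0], [0, 0, 0], [0, 0, 0], [0, 0, 0]], jaw=[255, 255, 255, 255, 255, 255, 255, 255])

```text
time_s: 7.4
tcp_pos: [509.4, -195.5, 147.5]
tcp_rot: [[0.84, -0.543, 0.005], [-0.543, -0.84, -0.004], [0.007, 0.001, -1.0]]
force: [0.8, -0.2, -5.1]
gripper_width: 13.8
finger_force: 55.0
```

Emit:
step_arm(linear=[[0, 0, 0], [0, 0, 0], [0, 0, 0], [0, 0, 0], [0, 0, 0], [0, 0, 0], [0, 0, 0], [0, 0, 0]], rot=[[0, 0, -2], [0, 0, -4.3], [0, 0, -6], [0, 0, -7], [0, 0, -7], [0, 0, -7], [0, 0, -7], [0, 0, -7]], jaw=[255, 255, 255, 255, 255, 255, 255, 255])

```text
time_s: 8.07
tcp_pos: [506.7, -194.0, 143.1]
tcp_rot: [[0.967, 0.254, -0.002], [0.254, -0.967, -0.0], [-0.002, -0.0, -1.0]]
force: [0.1, 0.5, -4.5]
gripper_width: 13.9
finger_force: 55.0
```

Emit:
step_arm(linear=[[0, 0, 0], [0, 0, 0], [0, 0, 0], [0, 0, 0], [0, 0, 0], [0, 0, 0], [0, 0, 0], [0, 0, 0]], rot=[[0, 0, -7], [0, 0, -7], [0, 0, -7], [0, 0, -7], [0, 0, -7], [0, 0, -6], [0, 0, -4], [0, 0, 0]], jaw=[255, 255, 255, 255, 255, 255, 255, 255])

```text
time_s: 8.73
tcp_pos: [506.8, -194.0, 143.2]
tcp_rot: [[0.508, 0.861, -0.002], [0.861, -0.508, -0.0], [-0.001, -0.002, -1.0]]
force: [0.5, 0.3, -4.7]
gripper_width: 13.8
finger_force: 55.0
```

```bash
python3 go.py 517.8 -10.1 140 59.4
python3 - <<'E'
from m import *
c=capture("top");P=cloud(c);X,Y,Z=np.moveaxis(P,2,0)
H,S,V=cv2.split(cv2.cvtColor(c["pixels"],cv2.COLOR_RGB2HSV))
mt=(V<70)&(S<110)&(X>350)&(X<660)&(Y<-60)&(Y>-340)&(Z<12)&(Z>-4)
mt=cv2.morphologyEx(mt.astype(np.uint8),cv2.MORPH_OPEN,np.ones((3,3)))>0
print("mat",cv2.minAreaRect(P[mt][:,:2].astype(np.float32)))
save("top2.png",c["pixels"][100:320,160:520])
E
```

```text
pos [ 506.8 -194.   143.2] t 8.7333 shift [164.  -84.    3.1] rot [-0.1   0.08  0.05] F [ 0.52  0.34 -4.66] w 13.822957310581998 54.997358322143555 J [-30.   11.4  96.5  -0.1  72.1   0.5]
mat ((540.4032592773438, -85.50163269042969), (63.774391174316406, 158.3402862548828), 76.71086883544922)
```

View pics/top2.png

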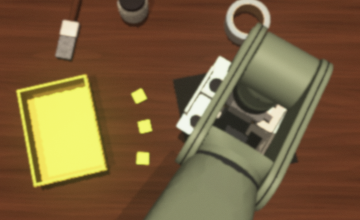

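Emit:
step_arm(linear=[[0.007, -0.0036, 0], [0.0134, -0.0068, 0], [0.0196, -0.01, 0], [0.0232, -0.0119, 0], [0.0232, -0.0119, 0], [0.0232, -0.0119, 0], [0.0232, -0.0119, 0], [0.0178, -0.0091, 0]], rot=[[0, 0, 0], [0, 0, 0], [0, 0, 0], [0, 0, 0], [0, 0, 0], [0, 0, 0], [0, 0, 0], [0, 0, 0]], jaw=[255, 255, 255, 255, 255, 255, 255, 255])

```text
time_s: 9.45
tcp_pos: [517.5, -23.0, 144.2]
tcp_rot: [[0.51, 0.86, -0.0], [0.86, -0.51, -0.0], [-0.001, 0.0, -1.0]]
force: [-0.0, -0.1, -5.1]
gripper_width: 13.7
finger_force: 55.0
```

Emit:
step_arm(linear=[[0.0098, -0.005, 0], [0.0036, -0.0018, 0], [0, 0, 0], [0, 0, 0]], rot=[[0, 0, 0], [0, 0, 0], [0, 0, 0], [0, 0, 0]], jaw=[255, 255, 255, 255])

```text
time_s: 9.78
tcp_pos: [519.2, -11.4, 144.4]
tcp_rot: [[0.509, 0.861, 0.0], [0.861, -0.509, -0.003], [-0.002, 0.002, -1.0]]
force: [-0.6, -0.1, -4.9]
gripper_width: 13.8
finger_force: 55.0
```

```bash
python3 go.py 517.8 -10.1 140 59.4
python3 - <<'E'
from m import *
s=read_state();c=capture("wrist");save("w2.png",c["pixels"])
ct=capture("top");q=ray(ct,[(333.2,180),(433.2,161.2),(457.2,261.2),(353.6,281.2)],3);print("mat corners",q.round(1).tolist(),q.mean(0))
c2=capture("scene");save("s2.png",cv2.resize(c2["pixels"][90:270,180:480],None,fx=2.5,fy=2.5,interpolation=cv2.INTER_CUBIC))
for n,cc,ss in(("w",c,s),("s",c2,None),("t",ct,None)):
    P=cloud(cc,ss);X,Y,Z=np.moveaxis(P,2,0)
    H,S,V=cv2.split(cv2.cvtColor(cc["pixels"],cv2.COLOR_RGB2HSV))
    r=(H>22)&(H<36)&(S>120)&(V>90)&(Z>50)&(Z<70)&(Y>30)
    if r.sum()>20: print(n,"rim",r.sum(),np.median(Z[r]),cv2.minAreaRect(P[r][:,:2].astype(np.float32)))
    m=(V<70)&(S<110)&(X>350)&(X<660)&(Y<-60)&(Y>-340)&(Z<12)&(Z>-4)
    m=cv2.morphologyEx(m.astype(np.uint8),cv2.MORPH_OPEN,np.ones((3,3)))>0
    if m.sum()>20: print(n,"mat",m.sum(),cv2.minAreaRect(P[m][:,:2].astype(np.float32)))
E
```

```text
pos [519.2 -11.4 144.4] t 9.7833 shift [ 0.4 -1.8  4.4] rot [ 0.1   0.12 -0.03] F [-0.55 -0.09 -4.88] w 13.795021671325317 54.99813973903656 J [-10.7   8.5  99.8  -0.2  71.6  20. ]
mat corners [[597.4, -64.2, 3.0], [649.3, -306.9, 3.0], [409.2, -357.2, 3.0], [357.4, -115.8, 3.0]] [ 503.34809389 -211.00564597    3.        ]
w rim 4138 58.542794295295465 ((464.8523864746094, 189.3328857421875), (217.55934143066406, 160.55250549316406), 14.56226921081543)
w mat 4693 ((512.02294921875, -250.7246551513672), (257.29315185546875, 162.25216674804688), 8.563155174255371)
s rim 768 58.1112062227694 ((468.53131103515625, 189.67652893066406), (226.220458984375, 166.5302734375), 15.10072135925293)
s mat 6389 ((502.61138916015625, -209.16217041015625), (253.20582580566406, 250.2738037109375), 12.075667381286621)
t rim 678 58.85614320787727 ((466.8493347167969, 190.37039184570312), (225.28182983398438, 165.20639038085938), 14.928426742553711)
t mat 9451 ((500.1887512207031, -192.1120147705078), (246.901123046875, 282.23272705078125), 11.87465763092041)
```

View pics/w2.png

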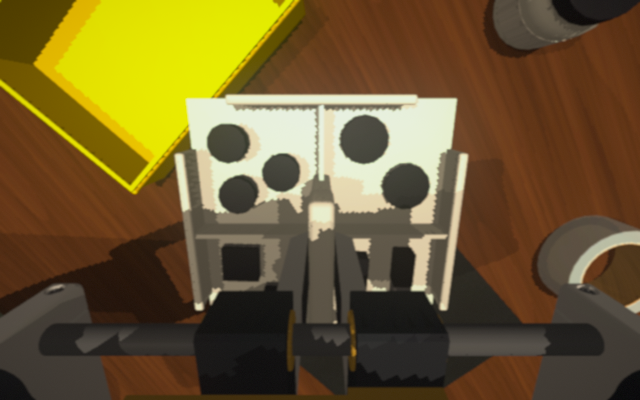

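View pics/s2.png

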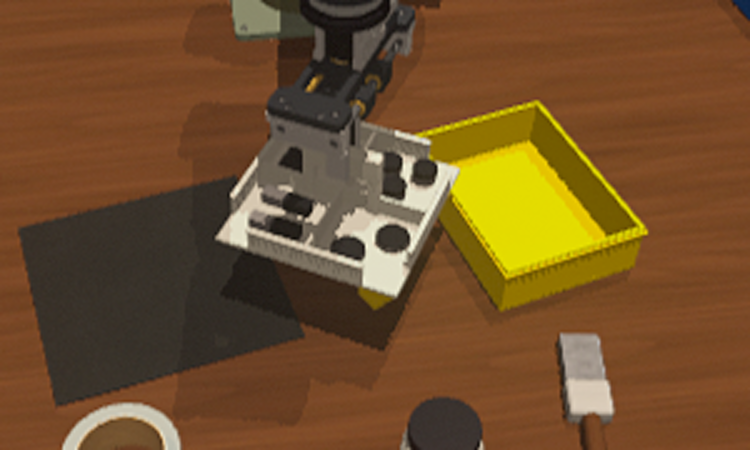

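The wrist view shows the tray corner at (188,98), just right of the tub wall, and all contents in their bays. The scene view gives a clear mat centre of about (503,-210). Next I shift about 3.4 mm inward and descend to the rim.

Emit:
step_arm(linear=[[0.0012, -0.0012, 0.006], [0.0012, -0.0012, 0.01], [0, 0, 0.01], [0, 0, 0.006], [0, 0, 0.004], [0, 0, 0], [0, 0, 0]], rot=[[0, 0, 0], [0, 0, 0], [0, 0, 0], [0, 0, 0], [0, 0, 0], [0, 0, 0], [0, 0, 0]], jaw=[255, 255, 255, 255, 255, 255, 255])

```text
time_s: 10.52
tcp_pos: [518.1, -7.5, 108.0]
tcp_rot: [[0.509, 0.861, -0.0], [0.861, -0.509, -0.002], [-0.002, 0.001, -1.0]]
force: [0.4, 0.3, -3.9]
gripper_width: 13.6
finger_force: 55.0
```

```bash
cat > sp.py <<'E'
from h import *
s=read_state();R=np.array(s["tcp_rot"]).reshape(3,3);p=np.array(s["tcp_pos"])
S=p+R@[92,-92,42.8];a=np.radians(14.5);d=S-[466,189.7,0]
print("t",s["time_s"],"spout",S.round(1),"tub-frame",round(d[0]*np.cos(a)+d[1]*np.sin(a),1),round(-d[0]*np.sin(a)+d[1]*np.cos(a),1),"tilt",np.degrees(np.arccos(-R[2,2])).round(2),"F",np.round(s["force"],2),"T",np.round(s["ft_torque"],2),"J",np.round(s["joint_positions"],0),s["gripper_width"])
if __name__=="__main__":
    import sys
    if len(sys.argv)>1:
        c=capture("wrist");save(sys.argv[1],c["pixels"])
E
python3 sp.py
```

```text
t 10.5167 spout [485.7 118.5  65. ] tub-frame 1.3 -73.9 tilt 0.1 F [ 0.38  0.28 -3.94] T [-0.08  0.06  0.07] J [-10.  11. 102.  -0.  67.  20.] 13.649955968134016
```

Emit:
step_arm(linear=[[0, 0, 0.002], [0, 0, 0.0015], [0, 0, 0], [0, 0, 0]], rot=[[0, 0, 0], [0, 0, 0], [0, 0, 0], [0, 0, 0]], jaw=[255, 255, 255, 255])

```text
time_s: 10.85
tcp_pos: [518.5, -7.5, 105.2]
tcp_rot: [[0.509, 0.861, 0.001], [0.861, -0.509, -0.002], [-0.001, 0.002, -1.0]]
force: [-0.3, 0.4, -4.8]
gripper_width: 13.7
finger_force: 55.0
```

Emit:
step_arm(linear=[[0, 0, 0.001], [0, 0, 0], [0, 0, 0]], rot=[[0, 0, 0], [0, 0, 0], [0, 0, 0]], jaw=[255, 255, 255])

```text
time_s: 11.1
tcp_pos: [518.4, -7.5, 104.0]
tcp_rot: [[0.509, 0.861, 0.001], [0.861, -0.509, -0.002], [-0.001, 0.002, -1.0]]
force: [0.8, 1.0, -4.0]
gripper_width: 13.4
finger_force: 55.0
```

```bash
python3 sp.py
```

```text
t 11.1 spout [486.1 118.4  61. ] tub-frame 1.6 -74.0 tilt 0.11 F [ 0.77  1.02 -4.04] T [-0.06  0.07 -0.03] J [-10.  11. 102.  -0.  67.  20.] 13.363543311631146
```

Emit:
step_arm(linear=[[0, 0, 0.0008], [0, 0, 0], [0, 0, 0]], rot=[[0, 0, 0], [0, 0, 0], [0, 0, 0]], jaw=[255, 255, 255])

```text
time_s: 11.35
tcp_pos: [518.3, -7.5, 103.1]
tcp_rot: [[0.509, 0.861, 0.0], [0.861, -0.509, -0.002], [-0.001, 0.001, -1.0]]
force: [-0.7, 0.1, -5.1]
gripper_width: 13.9
finger_force: 55.0
```

```bash
python3 sp.py
```

```text
t 11.35 spout [486.  118.4  60.1] tub-frame 1.5 -74.0 tilt 0.11 F [-0.74  0.13 -5.1 ] T [-0.06  0.1  -0.01] J [-10.  11. 102.  -0.  67.  20.] 13.923199088936732
```

Emit:
step_arm(linear=[[0, 0, 0.0008], [0, 0, 0], [0, 0, 0]], rot=[[0, 0, 0], [0, 0, 0], [0, 0, 0]], jaw=[255, 255, 255])

```text
time_s: 11.6
tcp_pos: [518.6, -7.6, 102.8]
tcp_rot: [[0.509, 0.861, 0.001], [0.861, -0.509, -0.002], [-0.001, 0.002, -1.0]]
force: [-0.7, -0.1, -2.8]
gripper_width: 13.1
finger_force: 55.0
```

```bash
python3 sp.py
```

```text
t 11.6 spout [486.3 118.4  59.7] tub-frame 1.8 -74.1 tilt 0.12 F [-0.71 -0.14 -2.76] T [0.08 0.2  0.06] J [-10.  11. 102.  -0.  67.  20.] 13.090095146274491
```

Emit:
step_arm(linear=[[0.0011, -0.0011, -0.0045], [0.0011, -0.0011, -0.0045], [0.0011, -0.0011, -0.0045], [0.0011, -0.0011, -0.0045], [0, 0, 0], [0, 0, 0]], rot=[[-1.41, -1.41, 0], [-1.41, -1.41, 0], [-1.41, -1.41, 0], [-1.41, -1.41, 0], [0, 0, 0], [0, 0, 0]], jaw=[255, 255, 255, 255, 255, 255])

```text
time_s: 12.1
tcp_pos: [516.5, 0.2, 120.0]
tcp_rot: [[0.51, 0.859, 0.035], [0.855, -0.502, -0.135], [-0.098, 0.099, -0.99]]
force: [-0.5, 1.1, -4.2]
gripper_width: 13.8
finger_force: 55.0
```

```bash
python3 sp.py
```

```text
t 12.1 spout [485.8 119.2  59.5] tub-frame 1.6 -73.2 tilt 8.02 F [-0.52  1.07 -4.23] T [0.46 0.15 0.03] J [ -5.   9. 103.  -8.  66.  29.] 13.764386114462802
```

```bash
python3 - <<'E'
t=open('sp.py').read()
t=t.replace('s=read_state();','ss=[]\nfor i in range(5):\n    ss.append(read_state());capture("wrist") if i<4 else 0\ns=dict(ss[-1]);s["force"]=np.mean([x["force"] for x in ss],0);s["ft_torque"]=np.mean([x["ft_torque"] for x in ss],0)\n',1)
open('sp.py','w').write(t)
E
python3 sp.py
```

```text
t 12.3 spout [486.1 118.5  59.3] tub-frame 1.6 -74.0 tilt 8.01 F [-0.22  1.2  -3.05] T [0.55 0.2  0.02] J [ -5.   9. 103.  -8.  66.  29.] 13.62446987476646
```

Emit:
step_arm(linear=[[0.0011, -0.0011, -0.0043], [0.0011, -0.0011, -0.0043], [0.0011, -0.0011, -0.0043], [0.0011, -0.0011, -0.0043], [0, 0, 0], [0, 0, 0]], rot=[[-1.41, -1.41, 0], [-1.41, -1.41, 0], [-1.41, -1.41, 0], [-1.41, -1.41, 0], [0, 0, 0], [0, 0, 0]], jaw=[255, 255, 255, 255, 255, 255])

```text
time_s: 12.8
tcp_pos: [514.8, 8.8, 135.9]
tcp_rot: [[0.516, 0.854, 0.07], [0.834, -0.482, -0.267], [-0.194, 0.196, -0.961]]
force: [0.2, 0.6, -2.2]
gripper_width: 13.3
finger_force: 55.0
```

```bash
python3 sp.py
```

```text
t 13.0 spout [486.6 118.3  58.7] tub-frame 2.0 -74.3 tilt 15.98 F [ 0.2   1.13 -2.1 ] T [ 0.83  0.19 -0.02] J [  2.   8. 103. -17.  66.  39.] 13.482145367819442
```

Emit:
step_arm(linear=[[0.0011, -0.0011, -0.0045], [0.0011, -0.0011, -0.0045], [0.0011, -0.0011, -0.0045], [0.0011, -0.0011, -0.0045], [0, 0, 0], [0, 0, 0]], rot=[[-1.41, -1.41, 0], [-1.41, -1.41, 0], [-1.41, -1.41, 0], [-1.41, -1.41, 0], [0, 0, 0], [0, 0, 0]], jaw=[255, 255, 255, 255, 255, 255])

```text
time_s: 13.5
tcp_pos: [511.6, 19.9, 150.6]
tcp_rot: [[0.524, 0.846, 0.102], [0.802, -0.449, -0.394], [-0.287, 0.288, -0.914]]
force: [0.7, 0.5, -2.7]
gripper_width: 13.6
finger_force: 55.0
```

```bash
python3 sp.py w3.png
```

```text
t 13.7 spout [486.3 117.9  58.5] tub-frame 1.7 -74.6 tilt 23.98 F [ 0.53  0.68 -1.88] T [ 0.65  0.21 -0.02] J [  8.   8. 103. -26.  68.  48.] 13.935756570952398
```

View pics/w3.png

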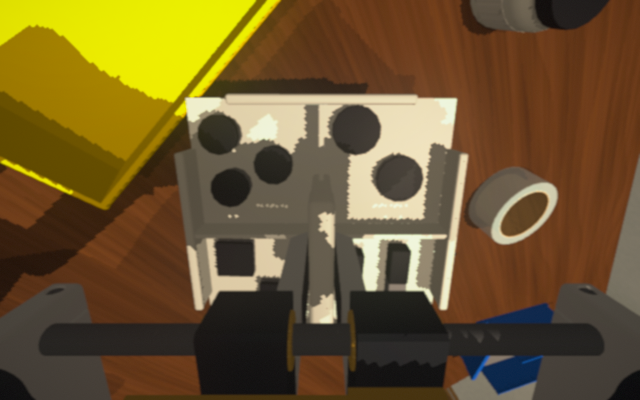

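The view at 24° shows the spout corner at (188,98) on the tub's rim. The pots have shifted slightly toward the gap, the nearest at (219,133), and everything else is in its bay. I'll keep tipping and track the blobs numerically.

```bash
cat >> sp.py <<'E'
def blobs(c):
    V=cv2.cvtColor(c["pixels"],cv2.COLOR_RGB2HSV)[...,2];m=(V<55).astype(np.uint8);m=cv2.morphologyEx(m,cv2.MORPH_OPEN,np.ones((5,5)))
    m[:,:150]=0;m[:,480:]=0;m[290:]=0;m[:60]=0
    n,l,st,ce=cv2.connectedComponentsWithStats(m);return [(ce[i].round().astype(int).tolist(),int(st[i,4])) for i in range(1,n) if 150<st[i,4]]
print(blobs(capture("wrist")))
E
python3 sp.py
```

```text
t 13.95 spout [486.2 118.   58.6] tub-frame 1.6 -74.5 tilt 24.03 F [ 0.42  0.63 -2.15] T [ 0.68  0.2  -0.01] J [  8.   8. 103. -26.  68.  48.] 13.836192567312509
[([329, 86], 396), ([217, 138], 910), ([273, 165], 1083), ([157, 158], 206), ([230, 187], 1143), ([235, 257], 1208), ([269, 285], 163)]
```

Emit:
step_arm(linear=[[0.0011, -0.0011, -0.0046], [0.0011, -0.0011, -0.0046], [0, 0, 0], [0, 0, 0], [0, 0, 0], [0, 0, 0]], rot=[[-1.41, -1.41, 0], [-1.41, -1.41, 0], [0, 0, 0], [0, 0, 0], [0, 0, 0], [0, 0, 0]], jaw=[255, 255, 255, 255, 255, 255])

```text
time_s: 14.5
tcp_pos: [509.3, 26.7, 157.2]
tcp_rot: [[0.53, 0.84, 0.116], [0.781, -0.43, -0.454], [-0.331, 0.331, -0.884]]
force: [-0.6, 2.6, -2.4]
gripper_width: 13.7
finger_force: 55.0
```

```bash
python3 sp.py
```

```text
t 14.7 spout [485.9 118.2  58.6] tub-frame 1.4 -74.2 tilt 27.98 F [-0.61  2.09 -2.93] T [ 1.17  0.44 -0.01] J [ 11.   9. 103. -30.  69.  53.] 13.452506273291476
[([310, 83], 1496), ([219, 123], 780), ([341, 125], 573), ([174, 147], 830), ([208, 166], 1245), ([239, 264], 1812)]
```

Emit:
step_arm(linear=[[0, 0, 0], [0, 0, 0], [0, 0, 0], [0, 0, 0]], rot=[[0, 0, 0], [0, 0, 0], [0, 0, 0], [0, 0, 0]], jaw=[255, 255, 255, 255])

```text
time_s: 15.08
tcp_pos: [509.7, 26.1, 157.8]
tcp_rot: [[0.53, 0.84, 0.117], [0.78, -0.429, -0.456], [-0.333, 0.333, -0.882]]
force: [-0.1, 0.2, -3.0]
gripper_width: 13.5
finger_force: 55.0
```

```bash
python3 sp.py w4.png
cat > tubcheck.py <<'E'
from h import *
for n in("top","scene"):
    c=capture(n);P=cloud(c);V=cv2.cvtColor(c["pixels"],cv2.COLOR_RGB2HSV)
    a=np.radians(14.5);dx,dy=P[...,0]-466,P[...,1]-189.7;u=dx*np.cos(a)+dy*np.sin(a);v=-dx*np.sin(a)+dy*np.cos(a)
    m=((abs(u)<102)&(abs(v)<72)&(P[...,2]>8)&(P[...,2]<40)&(V[...,2]<80)&(V[...,1]<150)).astype(np.uint8)
    k,l,st,ce=cv2.connectedComponentsWithStats(m);print(n,[(ce[i].round(),st[i,4],P[l==i].mean(0).round()) for i in range(1,k) if st[i,4]>10])
E
python3 tubcheck.py
```

```text
t 15.2833 spout [486.2 117.9  58.8] tub-frame 1.6 -74.5 tilt 28.06 F [-0.07 -0.23 -2.94] T [ 0.62  0.31 -0.02] J [ 11.   9. 103. -30.  69.  53.] 13.421014733130933
[([309, 83], 1572), ([246, 86], 212), ([219, 123], 864), ([342, 125], 645), ([174, 146], 870), ([209, 166], 1251), ([239, 264], 1793)]
top []
scene []
```

View pics/w4.png

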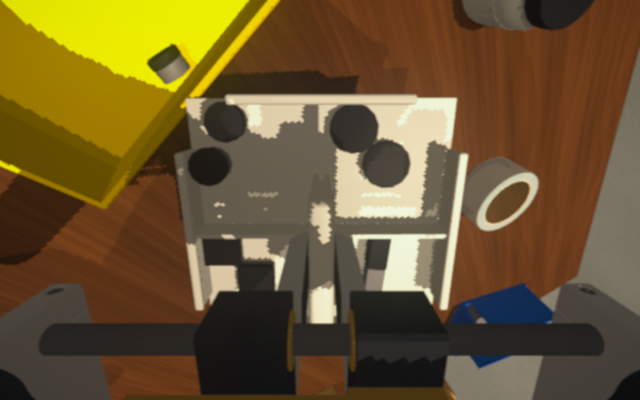

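The view at 28° shows one pot in the tub at (168,62). The other two hang behind the rim ends at (225,122) and (209,166), and the tins, compacts and sticks are in their bays. I'll tip further.

Emit:
step_arm(linear=[[0.0011, -0.0011, -0.0045], [0.0011, -0.0011, -0.0045], [0.0011, -0.0011, -0.0045], [0, 0, 0], [0, 0, 0], [0, 0, 0]], rot=[[-1.41, -1.41, 0], [-1.41, -1.41, 0], [-1.41, -1.41, 0], [0, 0, 0], [0, 0, 0], [0, 0, 0]], jaw=[255, 255, 255, 255, 255, 255])

```text
time_s: 15.98
tcp_pos: [507.0, 37.2, 166.7]
tcp_rot: [[0.539, 0.831, 0.139], [0.744, -0.393, -0.54], [-0.394, 0.395, -0.83]]
force: [-0.1, 1.1, -4.7]
gripper_width: 13.7
finger_force: 55.0
```

```bash
python3 sp.py
```

```text
t 16.1833 spout [486.4 117.7  59. ] tub-frame 1.7 -74.8 tilt 34.01 F [-0.06  0.76 -3.86] T [ 0.89  0.33 -0.01] J [ 16.  10. 103. -36.  72.  60.] 13.745782742653203
[([289, 78], 2900), ([345, 124], 894), ([172, 158], 1399), ([208, 164], 1248), ([239, 264], 1756)]
```

Emit:
step_arm(linear=[[0.0003, -0.0003, 0.0006], [0.0016, 0, -0.0032], [0.0016, 0, -0.0032], [0.0016, 0, -0.0032], [0, 0, 0], [0, 0, 0], [0, 0, 0]], rot=[[0, 0, 0], [0, -2, 0], [0, -2, 0], [0, -2, 0], [0, 0, 0], [0, 0, 0], [0, 0, 0]], jaw=[255, 255, 255, 255, 255, 255, 255])

```text
time_s: 16.82
tcp_pos: [509.1, 46.2, 172.2]
tcp_rot: [[0.551, 0.83, 0.084], [0.684, -0.392, -0.615], [-0.477, 0.396, -0.784]]
force: [0.7, 1.0, -2.3]
gripper_width: 13.6
finger_force: 55.0
```

```bash
python3 sp.py
```

```text
t 17.0167 spout [486.5 118.5  58.3] tub-frame 2.0 -74.0 tilt 38.4 F [ 0.78  1.5  -2.38] T [1.23 0.   0.04] J [ 19.  15.  98. -38.  79.  63.] 13.374422554493684
[([282, 78], 550), ([315, 73], 1287), ([186, 121], 1395)]
```

Emit:
step_arm(linear=[[0, 0, 0], [0, 0, 0], [0, 0, 0], [0, 0, 0]], rot=[[0, 0, 0], [0, 0, 0], [0, 0, 0], [0, 0, 0]], jaw=[255, 255, 255, 255])

```text
time_s: 17.4
tcp_pos: [508.5, 45.9, 172.2]
tcp_rot: [[0.551, 0.83, 0.082], [0.683, -0.392, -0.616], [-0.48, 0.396, -0.783]]
force: [0.8, 1.9, -2.5]
gripper_width: 13.5
finger_force: 55.0
```

```bash
python3 sp.py
python3 - <<'E'
from h import *
s=read_state();c=capture("wrist");P=cloud(c,s);R=np.array(s["tcp_rot"]).reshape(3,3)
L=(P-np.array(s["tcp_pos"]))@R; tx,ty,tz=L[...,0],-L[...,1],42.8-L[...,2]
# points above floor inside/near pots bay, in tray frame
m=((tx>4)&(tx<110)&(ty>4)&(ty<110)&(tz>10)&(tz<24)&~((tx>86)&(ty<60))&~((ty>86)&(tx<60))).astype(np.uint8)
n,l,st,ce=cv2.connectedComponentsWithStats(m)
print([(ce[i].round(),st[i,4],np.round([tx[l==i].mean(),ty[l==i].mean(),tz[l==i].mean()])) for i in range(1,n) if st[i,4]>40])
for n in("top","scene"):
    c=capture(n);Q=cloud(c);hs=cv2.cvtColor(c["pixels"],cv2.COLOR_RGB2HSV)
    d=Q[...,:2]-[466,189.7];a=np.radians(14.5);u=d[...,0]*np.cos(a)+d[...,1]*np.sin(a);v=-d[...,0]*np.sin(a)+d[...,1]*np.cos(a)
    m=((abs(u)<104)&(abs(v)<74)&(Q[...,2]>9)&(Q[...,2]<45)).astype(np.uint8)
    k,l,st,ce=cv2.connectedComponentsWithStats(m);print(n,[(ce[i].round(),st[i,4],Q[l==i].mean(0).round(),hs[l==i].mean(0).round()) for i in range(1,k) if st[i,4]>8])
E
```

```text
t 17.6 spout [486.4 118.3  58.1] tub-frame 1.9 -74.2 tilt 38.46 F [ 1.1   1.91 -2.36] T [ 1.22 -0.01  0.03] J [ 19.  15.  98. -38.  79.  63.] 13.476048238928497
[([282, 78], 532), ([315, 73], 1263)]
[]
top [(array([250., 225.]), np.int32(73), array([481., 130.,  26.]), array([19., 95., 81.])), (array([232., 230.]), np.int32(35), array([468., 172.,  22.]), array([22., 99., 91.])), (array([240., 233.]), np.int32(31), array([463., 153.,  19.]), array([ 19., 112.,  67.]))]
scene [(array([380., 174.]), np.int32(157), array([469., 170.,  22.]), array([20., 91., 83.]))]
```

All three pots are out: the tray bay is empty and there are three blobs in the tub at about (481,130), (468,172) and (463,153). Now I lift clear and level the tray.

Emit:
step_arm(linear=[[-0.0024, 0.002, -0.0039], [-0.0048, 0.004, -0.0078], [-0.0048, 0.004, -0.0078], [-0.0048, 0.004, -0.0078], [-0.0024, 0.002, -0.0039], [0, 0, 0]], rot=[[0, 0, 0], [0, 0, 0], [0, 0, 0], [0, 0, 0], [0, 0, 0], [0, 0, 0]], jaw=[255, 255, 255, 255, 255, 255])

```text
time_s: 18.3
tcp_pos: [509.8, 45.9, 214.4]
tcp_rot: [[0.553, 0.829, 0.085], [0.683, -0.392, -0.616], [-0.477, 0.399, -0.783]]
force: [1.3, -0.3, -4.9]
gripper_width: 13.1
finger_force: 55.0
```

```bash
python3 go.py 517.8 -10 160 59.4
```

```text
pos [509.8  45.9 214.4] t 18.3 shift [-7.7  6.9 77.7] rot [24.28 29.8  -1.36] F [ 1.27 -0.35 -4.93] w 13.136339583305464 54.99868869781494 J [ 19.   11.8  96.5 -38.   82.4  59.8]
```

Emit:
step_arm(linear=[[0, 0, 0], [0, 0, 0], [0, 0, 0], [0, 0, 0], [0, 0, 0], [0, 0, 0], [0, 0, 0], [0, 0, 0]], rot=[[1.2, 1.5, -0.1], [2.4, 3, -0.1], [2.4, 3, -0.1], [2.4, 3, -0.1], [2.4, 3, -0.2], [2.4, 3, -0.1], [2.4, 3, -0.2], [2.4, 3, -0.1]], jaw=[255, 255, 255, 255, 255, 255, 255, 255])

```text
time_s: 18.97
tcp_pos: [508.0, 45.2, 212.3]
tcp_rot: [[0.514, 0.858, 0.024], [0.848, -0.504, -0.164], [-0.129, 0.105, -0.986]]
force: [-0.2, 0.4, -4.7]
gripper_width: 13.7
finger_force: 55.0
```

Emit:
step_arm(linear=[[0, 0, 0], [0, 0, 0], [0, 0, 0], [0, 0, 0], [0, 0, 0]], rot=[[2.4, 3, -0.1], [2.4, 2.9, -0.1], [1.2, 1, 0], [0, 0, 0], [0, 0, 0]], jaw=[255, 255, 255, 255, 255])

```text
time_s: 19.38
tcp_pos: [508.0, 44.7, 211.7]
tcp_rot: [[0.511, 0.86, -0.005], [0.86, -0.511, -0.011], [-0.012, 0.002, -1.0]]
force: [-0.3, -0.3, -4.9]
gripper_width: 13.7
finger_force: 55.0
```

```bash
python3 go.py 503 -210 160 59.4
python3 - <<'E'
from h import *
s=read_state();c=capture("wrist");P=cloud(c,s);R=np.array(s["tcp_rot"]).reshape(3,3)
L=(P-np.array(s["tcp_pos"]))@R; tx,ty,tz=L[...,0],-L[...,1],42.8-L[...,2]
f=(abs(tx)<88)&(abs(ty)<88)&(tz>-4)&(tz<10)
A=np.c_[P[f][:,:2],np.ones(f.sum())];k=np.linalg.lstsq(A,P[f][:,2],rcond=None)[0];print("floor slope deg",np.degrees(np.arctan(k[:2])),"in tool",np.degrees(R[:2,:2].T@k[:2]), "floor z",P[f][:,2].mean())
rim=(tz>24)&(tz<31)&(np.abs(tx)<100)&(abs(ty)<100);print("rim minrect tool xy",cv2.minAreaRect(np.c_[tx[rim],ty[rim]].astype(np.float32)))
E
```

```text
pos [508.   44.7 211.7] t 19.3833 shift [-220.9  125.6   54.6] rot [ 0.09  0.7  -0.1 ] F [-0.26 -0.26 -4.86] w 13.729322898004432 54.998459815979004 J [-4.3  3.8 96.6 -0.7 79.8 26.6]
floor slope deg [-0.33256467 -0.74574917] in tool [-0.81099876  0.09479906] floor z 172.51813248452777
rim minrect tool xy ((18.745750427246094, -0.284454345703125), (150.89329528808594, 187.38522338867188), 0.012100479565560818)
```

Emit:
step_arm(linear=[[-0.0087, 0.0049, 0], [-0.0174, 0.0099, 0], [-0.026, 0.0148, 0], [-0.0295, 0.0168, 0], [-0.0295, 0.0168, 0], [-0.0295, 0.0168, 0], [-0.0295, 0.0168, 0], [-0.0243, 0.0138, 0]], rot=[[0, 0.6, 0], [0, 0, 0], [0, 0, 0], [0, 0, 0], [0, 0, 0], [0, 0, 0], [0, 0, 0], [0, 0, 0]], jaw=[255, 255, 255, 255, 255, 255, 255, 255])

```text
time_s: 20.1
tcp_pos: [504.2, -179.5, 212.1]
tcp_rot: [[0.509, 0.861, 0.001], [0.861, -0.509, -0.002], [-0.001, 0.002, -1.0]]
force: [1.6, -0.3, -3.1]
gripper_width: 13.5
finger_force: 55.0
```

Emit:
step_arm(linear=[[-0.0174, 0.0099, 0], [-0.0087, 0.0049, 0], [0, 0, 0], [0, 0, 0], [0, 0, 0], [0, 0, 0]], rot=[[0, 0, 0], [0, 0, 0], [0, 0, 2.4], [0, 0, 5], [0, 0, 7], [0, 0, 7]], jaw=[255, 255, 255, 255, 255, 255])

```text
time_s: 20.6
tcp_pos: [503.9, -206.6, 211.9]
tcp_rot: [[0.791, 0.612, 0.001], [0.612, -0.791, 0.0], [0.001, 0.0, -1.0]]
force: [0.1, -0.5, -3.6]
gripper_width: 13.9
finger_force: 55.0
```

Emit:
step_arm(linear=[[0, 0, 0], [0, 0, 0], [0, 0, 0], [0, 0, 0], [0, 0, 0], [0, 0, 0]], rot=[[0, 0, 7], [0, 0, 7], [0, 0, 7], [0, 0, 5], [0, 0, 0], [0, 0, 0]], jaw=[255, 255, 255, 255, 255, 255])

```text
time_s: 21.1
tcp_pos: [504.1, -206.8, 212.0]
tcp_rot: [[0.977, 0.211, 0.001], [0.211, -0.977, -0.0], [0.001, 0.0, -1.0]]
force: [0.4, -0.5, -4.5]
gripper_width: 14.0
finger_force: 55.0
```

```bash
python3 go.py 503 -210 45.8 12
python3 - <<'E'
from h import *
s=read_state()
for n,ss in (("wrist",s),("scene",None)):
    c=capture(n);P=cloud(c,ss if n=="wrist" else None);X,Y,Z=np.moveaxis(P,2,0);H,S,V=cv2.split(cv2.cvtColor(c["pixels"],cv2.COLOR_RGB2HSV))
    m=(V<70)&(S<110)&(X>330)&(X<680)&(Y<-40)&(Y>-370)&(Z<9)&(Z>-4)
    m=cv2.morphologyEx(m.astype(np.uint8),cv2.MORPH_OPEN,np.ones((5,5)))>0
    print(n,m.sum(),cv2.minAreaRect(P[m][:,:2].astype(np.float32)))
E
python3 tubcheck.py
```

```text
pos [ 504.1 -206.8  212. ] t 21.1 shift [ -1.9   2.8 166.2] rot [ 0.02 -0.06  0.19] F [ 0.38 -0.48 -4.52] w 13.957615181756196 54.99861180782318 J [-31.4   7.8  92.2   0.   79.9  46.4]
wrist 3611 ((615.6656494140625, -184.4595947265625), (22.665748596191406, 247.60037231445312), 11.48902416229248)
scene 5622 ((505.7384033203125, -209.52108764648438), (249.1022186279297, 249.5800018310547), 11.634544372558594)
top [(array([228., 233.]), np.int32(17), array([460., 178.,  30.]))]
scene [(array([384., 172.]), np.int32(23), array([468., 181.,  24.])), (array([376., 178.]), np.int32(22), array([476., 158.,  15.]))]
```

Emit:
step_arm(linear=[[-0.0004, 0.0014, 0.01], [-0.0003, 0.0014, 0.022], [0, 0, 0.03], [0, 0, 0.03], [0, 0, 0.03], [0, 0, 0.022], [0, 0, 0.012], [0, 0, 0]], rot=[[0, 0, 0], [0, 0, 0], [0, 0, 0], [0, 0, 0], [0, 0, 0], [0, 0, 0], [0, 0, 0], [0, 0, 0]], jaw=[255, 255, 255, 255, 255, 255, 255, 255])

```text
time_s: 21.97
tcp_pos: [501.3, -209.3, 52.4]
tcp_rot: [[0.978, 0.207, -0.005], [0.207, -0.978, 0.004], [-0.004, -0.005, -1.0]]
force: [-0.7, 0.3, -3.8]
gripper_width: 13.7
finger_force: 55.0
```

Emit:
step_arm(linear=[[0, 0, 0.004], [0, 0, 0.002], [0, 0, 0], [0, 0, 0]], rot=[[0, 0, 0], [0, 0, 0], [0, 0, 0], [0, 0, 0]], jaw=[255, 255, 255, 255])

```text
time_s: 22.3
tcp_pos: [505.5, -211.6, 51.8]
tcp_rot: [[0.978, 0.207, 0.005], [0.207, -0.978, -0.002], [0.004, 0.003, -1.0]]
force: [-0.4, -0.1, -3.6]
gripper_width: 13.4
finger_force: 55.0
```

```bash
python3 go.py 504 -209.7 45.8 12
```

```text
pos [ 505.5 -211.6   51.8] t 22.3 shift [-1.  -2.2  5.9] rot [ 0.17 -0.23 -0.04] F [-0.4  -0.12 -3.61] w 13.378947665186212 54.99839901924133 J [-31.8  18.6  99.9   0.   61.3  46.2]
```

Emit:
step_arm(linear=[[-0.0008, -0.0018, 0.002], [0, 0, 0.002], [0, 0, 0.0008], [0, 0, 0], [0, 0, 0], [0, 0, 0]], rot=[[0, 0, 0], [0, 0, 0], [0, 0, 0], [0, 0, 0], [0, 0, 0], [0, 0, 0]], jaw=[255, 255, 255, 255, 255, 255])

```text
time_s: 22.8
tcp_pos: [503.2, -209.2, 45.8]
tcp_rot: [[0.978, 0.207, 0.002], [0.207, -0.978, -0.0], [0.002, 0.001, -1.0]]
force: [-0.4, 0.8, -0.8]
gripper_width: 13.5
finger_force: 55.0
```

```bash
python3 go.py 504 -209.7 45.8 12
```

```text
pos [ 503.2 -209.2   45.8] t 22.8 shift [ 0.7  0.6 -0. ] rot [ 0.04 -0.1  -0.04] F [-0.37  0.76 -0.84] w 13.46929218018242 54.99981164932251 J [-31.7  18.9 100.3   0.   60.7  46.3]
```

Emit:
step_arm(linear=[[0, 0, 0.001], [0, 0, 0], [0, 0, 0]], rot=[[0, 0, 0], [0, 0, 0], [0, 0, 0]], jaw=[255, 255, 255])

```text
time_s: 23.05
tcp_pos: [503.2, -209.3, 45.8]
tcp_rot: [[0.978, 0.207, 0.002], [0.207, -0.978, -0.0], [0.002, 0.001, -1.0]]
force: [-3.5, 3.1, 6.3]
gripper_width: 13.4
finger_force: 55.0
```

```bash
python3 go.py 504 -209.7 45.8 12
```

```text
pos [ 503.2 -209.3   45.8] t 23.05 shift [ 0.7  0.6 -0. ] rot [ 0.03 -0.09 -0.04] F [-3.54  3.07  6.31] w 13.41111933296235 55.0021755695343 J [-31.7  18.9 100.3   0.   60.7  46.3]
```

Emit:
step_arm(linear=[[0, 0, -0.0008], [0, 0, 0], [0, 0, 0], [0, 0, 0], [0, 0, 0], [0, 0, 0], [0, 0, 0], [0, 0, 0]], rot=[[0, 0, 0], [0, 0, 0], [0, 0, 0], [0, 0, 0], [0, 0, 0], [0, 0, 0], [0, 0, 0], [0, 0, 0]], jaw=[255, 255, 200, 150, 100, 60, 60, 60])

```text
time_s: 23.72
tcp_pos: [503.2, -209.5, 45.2]
tcp_rot: [[0.978, 0.207, 0.002], [0.207, -0.978, -0.001], [0.002, 0.001, -1.0]]
force: [-0.5, -0.5, 0.6]
gripper_width: 50.0
finger_force: 0.0
```

```bash
python3 go.py 504 -209.7 45.8 12
```

```text
pos [ 503.2 -209.5   45.2] t 23.7167 shift [ 0.7  0.4 -0.6] rot [ 0.06 -0.11 -0.05] F [-0.53 -0.55  0.61] w 50.01065466423761 0.0 J [-31.7  18.9 100.3   0.   60.6  46.3]
```

Released. I'll retreat straight up, then away toward the robot's far side, for a clear look.

Emit:
step_arm(linear=[[0, 0, -0.008], [0, 0, -0.02], [0, 0, -0.03], [0, 0, -0.035], [0, 0, -0.035], [0, 0, -0.035], [0, 0, -0.03], [0, 0, -0.015]], rot=[[0, 0, 0], [0, 0, 0], [0, 0, 0], [0, 0, 0], [0, 0, 0], [0, 0, 0], [0, 0, 0], [0, 0, 0]], jaw=[60, 60, 60, 60, 60, 60, 60, 60])

```text
time_s: 24.38
tcp_pos: [504.7, -210.3, 259.2]
tcp_rot: [[0.978, 0.207, 0.009], [0.207, -0.978, -0.005], [0.008, 0.007, -1.0]]
force: [0.5, -0.4, 0.0]
gripper_width: 72.1
finger_force: 0.0
```

Emit:
step_arm(linear=[[0, 0.02, 0], [0, 0.035, 0], [0, 0.04, 0], [0, 0.04, 0], [0, 0.04, 0], [0, 0.03, 0], [0, 0.015, 0], [0, 0, 0]], rot=[[0, 0, 0], [0, 0, 0], [0, 0, 0], [0, 0, 0], [0, 0, 0], [0, 0, 0], [0, 0, 0], [0, 0, 0]], jaw=[60, 60, 60, 60, 60, 60, 60, 60])

```text
time_s: 25.05
tcp_pos: [547.7, -428.1, 252.9]
tcp_rot: [[0.979, 0.204, 0.002], [0.204, -0.979, -0.001], [0.001, 0.002, -1.0]]
force: [-0.2, 0.8, -0.7]
gripper_width: 71.8
finger_force: 0.0
```

```bash
python3 m.py | grep -v outline
python3 - <<'E'
from h import *
a=capture("top")["pixels"][130:300,160:470];b=capture("scene")["pixels"][110:280,170:480]
save("fin.png",cv2.resize(np.vstack([a,b]),None,fx=1.75,fy=1.75,interpolation=cv2.INTER_CUBIC))
E
```

```text
top tub rim z 59.05739914695323 minrect ((466.6353759765625, 190.03953552246094), (225.69801330566406, 165.584228515625), 14.546595573425293)
 tray rim z 31.543667494700912 ((502.36920166015625, -210.72921752929688), (187.3607635498047, 187.2721405029297), 12.23190689086914)
 floor z 7.641032672494703 ((506.54168701171875, -213.95816040039062), (194.59913635253906, 194.71434020996094), 12.120782852172852)
 bar z [78.59242003 81.24577659] 270 ((501.99200439453125, -210.3594970703125), (79.41661071777344, 15.028197288513184), 11.721587181091309) [ 501.32246735 -209.39233287   77.17442939]
 mat z 3.523506916098313 ((488.55584716796875, -239.36053466796875), (288.7865905761719, 299.93780517578125), 11.802457809448242)
scene tub rim z 58.14673123729415 minrect ((468.02325439453125, 189.92747497558594), (226.54891967773438, 165.79006958007812), 14.982752799987793)
 tray rim z 31.622275556421698 ((503.15313720703125, -209.82958984375), (190.9144744873047, 186.67823791503906), 12.007664680480957)
 floor z 7.647634382097749 ((486.7820129394531, -209.74639892578125), (219.26524353027344, 192.32310485839844), 11.279923439025879)
 bar z [78.49292807 81.02594688] 167 ((504.7602233886719, -210.2533721923828), (82.01555633544922, 13.913015365600586), 12.264945983886719) [ 511.35726041 -209.12350747   76.80222184]
 mat z 3.404104268023275 ((502.0634460449219, -305.15087890625), (213.2810516357422, 66.20054626464844), 11.36581802368164)
```

View pics/fin.png

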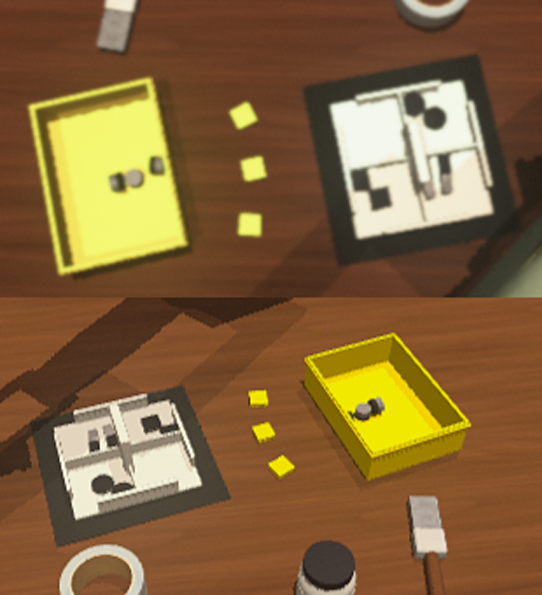

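The final view shows three pots in the tub at (118,182), (134,178) and (157,166). The tray is level and centred on the mat at (413,158), with two tins, two compacts and two sticks in their bays. The tub has not moved: centre (466.6,190.0), yaw 14.5°.

```bash
python3 -c "
from bench import *
print(finish_job())"
```

```text
the job is handed in; nothing more can be done
None
```

All three pots are in the tub, the tray is level in the middle of its mat with the other bays intact, and the job is handed in; no verdict was returned.

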